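# Put away the viscometer's disc spindles

## Task

Put the viscometer's disc spindles away: stand the four spindles that have a plain flat disc upright in the white tray, each in the round pocket that suits its disc, the largest disc in the largest pocket and so on down to the smallest, sitting on the pocket's floor. The spindle with the tall solid cylinder and the saw-toothed mixing blade do not belong to the set: leave them standing where they are. Do not tip any of them over.

Things in the scene. Friction and masses are not known exactly. Their poses are not given: they have to be found in the camera images.
- spindle_a_mid (a point): Disc spindle with the largest disc: steel, loose, foot a plain smooth flat disc 68 mm across and 6 mm thick. Stands upright, 92 mm high in all; 8 mm round stem, dark 14 mm round collar at the top (68 to 92 mm up); grip either. Point: on the axis, half-way up (46 mm), 34 mm below the collar's centre; z up the stem, turn about it immaterial.
- spindle_b_mid (a point): Disc spindle with the second largest disc: steel, loose, foot a plain smooth flat disc 54 mm across and 6 mm thick. Stands upright, 92 mm high in all; 8 mm round stem, dark 14 mm round collar at the top (68 to 92 mm up); grip either. Point: on the axis, half-way up (46 mm), 34 mm below the collar's centre; z up the stem, turn about it immaterial.
- spindle_c_mid (a point): Disc spindle with the second smallest disc: steel, loose, foot a plain smooth flat disc 40 mm across and 6 mm thick. Stands upright, 92 mm high in all; 8 mm round stem, dark 14 mm round collar at the top (68 to 92 mm up); grip either. Point: on the axis, half-way up (46 mm), 34 mm below the collar's centre; z up the stem, turn about it immaterial.
- spindle_d_mid (a point): Disc spindle with the smallest disc: steel, loose, foot a plain smooth flat disc 26 mm across and 6 mm thick. Stands upright, 92 mm high in all; 8 mm round stem, dark 14 mm round collar at the top (68 to 92 mm up); grip either. Point: on the axis, half-way up (46 mm), 34 mm below the collar's centre; z up the stem, turn about it immaterial.
- bob_mid (a point): Look-alike, stays where it is: loose steel spindle whose foot is a tall solid cylinder 32 mm across and 34 mm high with a cone above it to 42 mm, not a flat disc. Stands upright, 92 mm high in all; 8 mm round stem, dark 14 mm round collar at the top (68 to 92 mm up); grip either. Point: on the axis, half-way up (46 mm), 34 mm below the collar's centre; z up the stem, turn about it immaterial.
- blade_mid (a point): Look-alike, stays where it is: loose steel mixing blade, its foot a thin disc with ten upright saw teeth 12 mm high round its rim, about 50 mm across. Stands upright, 92 mm high in all; 8 mm round stem, dark 14 mm round collar at the top (68 to 92 mm up); grip either. Point: on the axis, half-way up (46 mm), 34 mm below the collar's centre; z up the stem, turn about it immaterial.
- pocket_a: Pocket for the largest disc: grey square block 94 x 94 x 10 mm, fixed in the low white tray, with a round hole 84 mm across in its middle, down to the tray's white floor. Origin: hole's centre on that floor, 4 mm above the bench; z up. The four blocks fill the tray two by two in any order, 96 mm apart; tray 202 mm square, walls 4 mm thick, 18 mm high, turned up to 35 degrees.
- pocket_b: Pocket for the second largest disc: grey square block 94 x 94 x 10 mm, fixed in the low white tray, with a round hole 70 mm across in its middle, down to the tray's white floor. Origin: hole's centre on that floor, 4 mm above the bench; z up. The four blocks fill the tray two by two in any order, 96 mm apart; tray 202 mm square, walls 4 mm thick, 18 mm high, turned up to 35 degrees.
- pocket_c: Pocket for the second smallest disc: grey square block 94 x 94 x 10 mm, fixed in the low white tray, with a round hole 56 mm across in its middle, down to the tray's white floor. Origin: hole's centre on that floor, 4 mm above the bench; z up. The four blocks fill the tray two by two in any order, 96 mm apart; tray 202 mm square, walls 4 mm thick, 18 mm high, turned up to 35 degrees.
- pocket_d: Pocket for the smallest disc: grey square block 94 x 94 x 10 mm, fixed in the low white tray, with a round hole 42 mm across in its middle, down to the tray's white floor. Origin: hole's centre on that floor, 4 mm above the bench; z up. The four blocks fill the tray two by two in any order, 96 mm apart; tray 202 mm square, walls 4 mm thick, 18 mm high, turned up to 35 degrees.
There are look-alikes about, which are no part of the job. Leave any blue, red or yellow look-alike of the part that bears spindle_d_mid alone.

How it is judged (in metres and radians):
At the end, for the whole second after the job is handed in: Each disc spindle stands released and still (under 20 mm/s) in its own size of pocket: axis within 13 mm of its centre, foot at most 4 mm above its floor, within 0.12 rad of upright. The cylinder spindle and the toothed blade stand upright (0.12 rad) within 30 mm of where they began (horizontal distance between spindle_a_mid and pocket_a below 0.013 m and z of spindle_a_mid in the frame of pocket_a below 0.05 m and angle between each of spindle_a_mid, spindle_b_mid, spindle_c_mid, spindle_d_mid, bob_mid, blade_mid's own z axis and vertical below 0.12 rad and linear speed of each of spindle_a, spindle_b, spindle_c, spindle_d below 0.02 m/s and horizontal distance between spindle_b_mid and pocket_b below 0.013 m and z of spindle_b_mid in the frame of pocket_b below 0.05 m and horizontal distance between spindle_c_mid and pocket_c below 0.013 m and z of spindle_c_mid in the frame of pocket_c below 0.05 m and horizontal distance between spindle_d_mid and pocket_d below 0.013 m and z of spindle_d_mid in the frame of pocket_d below 0.05 m and distance of each of bob_mid, blade_mid from where it was at the start of the episode below 0.03 m); the robot touches nothing.
It fails at once if a disc spindle is tipped over (angle between any of spindle_a_mid, spindle_b_mid, spindle_c_mid, spindle_d_mid's own z axis and vertical above 0.7 rad).
It fails at once if the cylinder spindle or the toothed blade is picked up, pushed away or knocked over (distance of any of bob_mid, blade_mid from where it was at the start of the episode above 0.03 m).
It also fails if it takes over 144 s, if anything falls off the work surface, if the arm or the gripper's body presses on something with over 40 N, if the wrist force passes 120 N, or if a joint passes its speed limit or range.

## Robot

A 6-joint arm with a two-finger parallel gripper is mounted at the origin on the work surface. World frame = base frame: x ahead of the robot, y to its left, z up, the work surface at z = 0. Lengths are in m, angles in degrees, forces in N, time in s.
With the tool pointing down it reaches from about 0.375 to 0.9 m from the base axis. Payload 3.1 kg.
Tool frame: the origin (TCP) lies between the finger pads; the fingertips stand 11 mm ahead of it and the grasp point (between the pads) lies 8 mm behind it; z points along the fingers, y is the direction in which the jaws open and shut (so a half turn about z gives the same grasp; the last joint's range is limited). The gripper opens to 87 mm and grips with 3 to 60 N. Pads are 19 mm wide; open, the fingers measure 117 mm over their backs; the gripper's body (75 mm by 190 mm) begins 51 mm behind the grasp point.
Start: joints at [-77.149, 30.224, 82.088, -0, 67.689, -10.227], TCP at [0.245, -0.575, 0.234] pointing down, gripper open.
Joint ranges: [-176.69, 176.69], [-43.24, 126.21], [12.49, 139.97], [-82, 262], [0, 151.66], [-163.58, 163.58]. Speed limits (degrees/s): [159.86, 159.86, 180, 180, 180, 180].

## Interface

Orientations are given as a 3x3 rotation matrix whose columns are the frame's x, y, z axes.
In Python, from rig import bot, vision gives the robot as it stands. The module is installed in compiled form; this text tells all that it offers.
- The arm moves only by the tool jog_arm, never from a script. Its argument "rows" is a list of rows, each an object with "dp": the shift along the tool's x, y, z in mm, a list of three; "turn": the turn, a rotation vector about the tool's x, y, z in degrees, a list of three; "grip": the opening, from 0 (shut) to 1 (fully open). A call has 1 to 10 rows; each row is the pose to reach, as a shift and turn from the pose commanded when the call began, along the tool's axes at that moment; what a row does not reach only later rows make up. A row lasts 1/10 s, in which the tool goes at most 50 mm and 8.59 degrees, less where a joint would pass 70% of its speed; a pose out of reach is approached as far as the arm can. A call with a gripper value outside its range is refused whole. The fingers move at their own pace and stop on an object; the grip force is fixed at half the most. Time passes only in rows, so rows that repeat a pose let the fingers close. It gives the time, the measured TCP pose, the force and the opening at its end, in the units of the state.
- bot.read_state(): the state, without advancing time (a new reading comes with each control period).
- vision.capture(name): name is "side" or "top" or "wrist"; returns (picture, depth): 480x640x3 uint8, red, green, blue; 480x640 float32, m along the optical axis (not along the pixel's ray), 0 where there is no reading.
- vision.camera_info(name): a dict with "vertical_fov" (degrees; the focal length in pixels is half the picture's height over the tangent of half this angle, whatever the lens; pixels are square), "cx", "cy" (the principal point, pixels), "position" and "rotation" of the camera in the world. Camera axes: x right, y down, z forward; pixel columns grow to the right and rows downward; lengths in m; the calibration is good to about 2 mm. A picture is of the moment at which its call begins: read the wrist's pose just before it. camera_info takes no time and is no camera call; for the wrist camera it gives the pose at the moment of the call.
- bot.hand_in(): hands the job in, once; it reports no verdict.
The state is a dict: "time_s": time; "joint_positions": joint angles; "qvel": joint speeds; "tau": joint torques, N m; "position": TCP position; "tcp_rot": TCP orientation; "force": force on the tool from outside, world axes, zero at the start; "moment": the same for the moment, N m; "opening": opening from 0.0 (shut) to 1.0 (fully open).
Only numpy, scipy, OpenCV 4.12 (cv2) and the standard library are available. Lean on these libraries where they do the work, as an engineer would, in place of code of your own. Each camera call takes 0.05 s, during which the arm holds its last target.

## Working session

There is one attempt and no reset: what is moved stays moved. The work goes in short steps, Python scripts to look and compute and a tool call to move; the robot and the scene stay as the last step left them, time stands still between calls to the robot, and variables do not carry over. Pictures are saved under pics/ and viewed, and the job is handed in when it is done.

Besides the shell and the picture viewer there is one more tool, called after "Emit:" as name(argument=value, ...) on one line, values as JSON. jog_arm: Moves the arm, as the interface text tells. Its arguments: {"type":"object","properties":{"rows":{"type":"array"}},"required":["rows"]}

```bash
mkdir -p pics; python3 - <<'E'
from rig import bot, vision
import cv2,numpy as np
for n in ["top","side"]:
    p,d=vision.capture(n); np.savez(f"{n}0.npz",p=p,d=d)
    cv2.imwrite(f"pics/{n}0.png",p[:,:,::-1]); print(n,vision.camera_info(n), d.min(),d.max())
s=bot.read_state(); print(s)
E
```

```text
top {'vertical_fov': 47.76646361800953, 'cx': 311.8521535427523, 'cy': 247.81860238302633, 'position': array([0.50057486, 0.0155181 , 1.07523775]), 'rotation': array([[ 5.14685290e-03, -9.99549710e-01,  2.95615982e-02],
       [-9.99986740e-01, -5.13954598e-03,  3.23154480e-04],
       [-1.71075774e-04, -2.95628694e-02, -9.99562908e-01]])} 0.0 1.8684075
side {'vertical_fov': 50.61965461614812, 'cx': 321.9265053826492, 'cy': 255.159728408188, 'position': array([0.18470278, 0.50759138, 0.60465548]), 'rotation': array([[-0.81843684, -0.38115111,  0.42998253],
       [-0.57452958,  0.55425712, -0.60225809],
       [-0.00876954, -0.73994789, -0.67260703]])} 0.0 3.632637
{'time_s': 0.1, 'joint_positions': array([-7.71474120e+01,  3.02750179e+01,  8.21489247e+01, -8.81190844e-05,
        6.76882430e+01, -1.02250186e+01]), 'qvel': array([ 0.07532956, -0.12461193, -0.17918479, -0.09106956, -0.00096389,
       -0.01377353]), 'tau': array([ 1.20632872e-04, -4.40986454e+01, -1.77149910e+01,  6.35225535e-02,
        5.33709757e-02, -4.48651429e-05]), 'position': array([ 0.24489277, -0.57433725,  0.23265534]), 'tcp_rot': array([[ 9.19974613e-01,  3.91977703e-01, -4.36933074e-04],
       [ 3.91977794e-01, -9.19972699e-01,  1.90863428e-03],
       [ 3.46175581e-04, -1.92716315e-03, -9.99998083e-01]]), 'force': array([0.29252291, 0.14487245, 0.33585907]), 'moment': array([ 0.015543  ,  0.01520273, -0.00129048]), 'opening': 1.000766600811927}
```

View pics/top0.png

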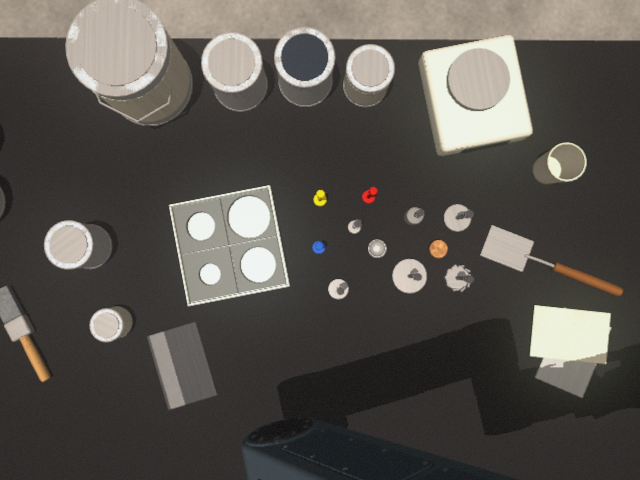

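View pics/side0.png

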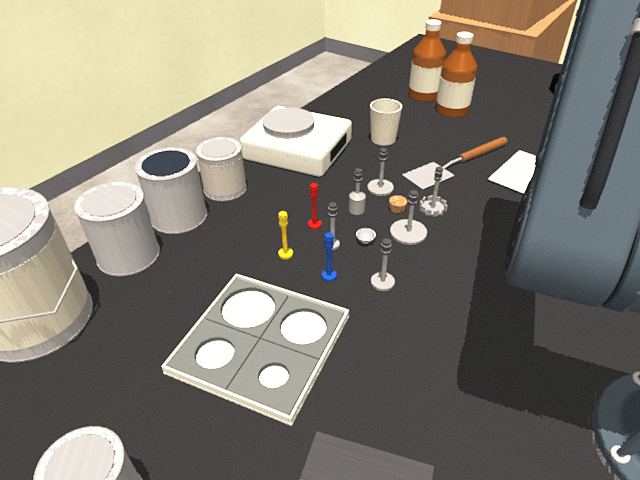

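```bash
python3 - <<'E'
import cv2,numpy as np
p=np.load("top0.npz")['p'][:,:,::-1]
cv2.imwrite("pics/zt.png",cv2.resize(p[180:310,300:490],None,fx=4.2,fy=4.2,interpolation=cv2.INTER_CUBIC))
p=np.load("side0.npz")['p'][:,:,::-1]
cv2.imwrite("pics/zs.png",cv2.resize(p[140:300,270:460],None,fx=3.7,fy=3.7,interpolation=cv2.INTER_CUBIC))
E
```

```text
(no output)
```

View pics/zt.png

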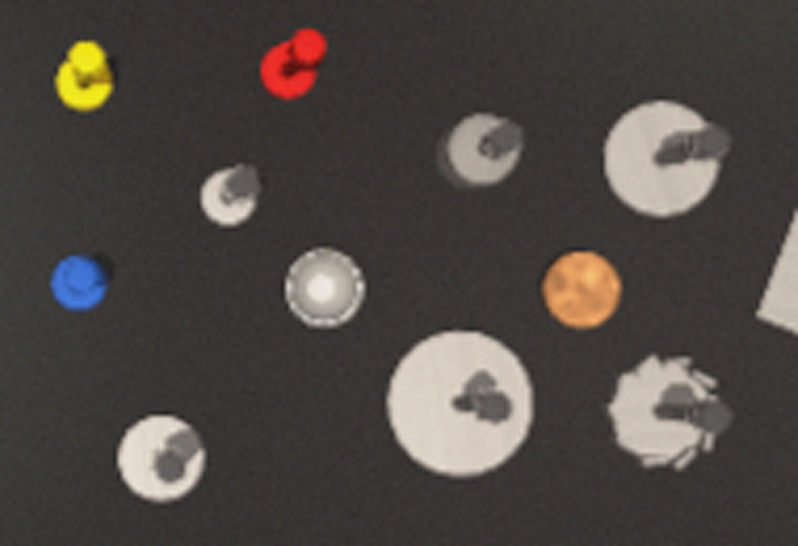

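View pics/zs.png

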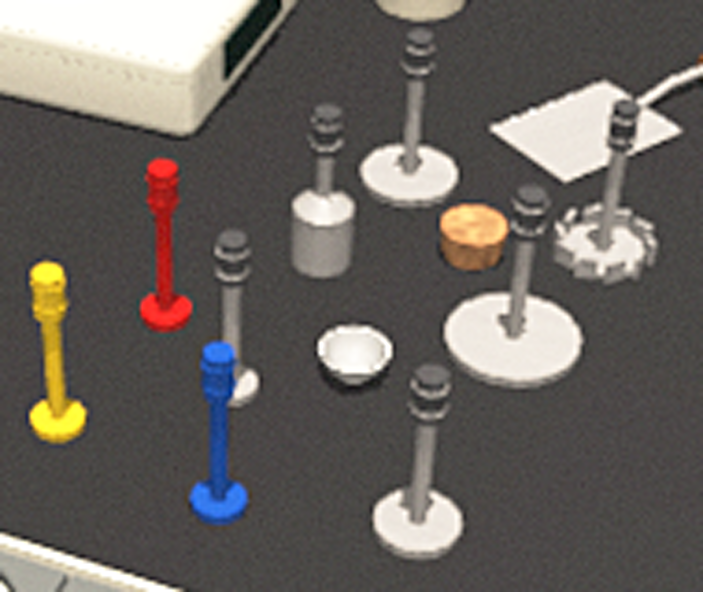

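```bash
cat > h.py <<'E'
import numpy as np,cv2
def ray(ci,u,v,z):
    f=240/np.tan(np.radians(ci['vertical_fov']/2))
    d=ci['rotation']@np.array([(u-ci['cx'])/f,(v-ci['cy'])/f,1.])
    t=(z-ci['position'][2])/d[2]; return ci['position']+t*d
def blobs(g,mask,amin):
    n,l,st,c=cv2.connectedComponentsWithStats(mask)
    return [(i,l==i,st[i]) for i in range(1,n) if st[i][4]>=amin]
E
python3 - <<'E'
from h import *; from rig import vision
ci=vision.camera_info("top"); D=np.load("top0.npz");p=D['p'];d=D['d']
f=240/np.tan(np.radians(ci['vertical_fov']/2))
hsv=cv2.cvtColor(p,cv2.COLOR_RGB2HSV)
def circ(x0,y0,x1,y1,th,z,colour=False):
    sub=p[y0:y1,x0:x1].astype(int)
    m=(sub.min(2)>th).astype(np.uint8) if not colour else ((hsv[y0:y1,x0:x1,1]>150)&(hsv[y0:y1,x0:x1,2]>100)).astype(np.uint8)
    cs,_=cv2.findContours(m,cv2.RETR_EXTERNAL,cv2.CHAIN_APPROX_NONE)
    c=max(cs,key=cv2.contourArea); (u,v),r=cv2.minEnclosingCircle(c); u+=x0;v+=y0
    w=ray(ci,u,v,z); a=cv2.contourArea(cv2.convexHull(c))
    print((round(u,1),round(v,1)),"xy",w[:2].round(4),"diam_mm",round(2*(r+.5)*(ci['position'][2]-z)/f*1e3,1), "areaD",round(2*np.sqrt(a/np.pi)*(ci['position'][2]-z)/f*1e3,1));return w
print("d");circ(343,215,366,238,120,.006)
print("c");circ(322,275,355,305,120,.006)
print("b");circ(438,200,478,235,120,.006)
print("a");circ(388,255,432,298,120,.006)
print("blade");circ(440,262,475,295,120,.012)
print("bob");circ(402,204,426,228,100,.034)
print("dish");circ(365,236,390,260,100,.015)
W=[]
for b in [(185,210,218,242),(228,195,275,240),(198,262,224,286),(238,246,278,285)]:
    W.append(circ(*b,222,.004))
for i,j in((0,1),(0,2),(1,3),(2,3)):print(np.linalg.norm(W[i]-W[j]),np.degrees(np.arctan2(*(W[j]-W[i])[:2][::-1])))
E
```

```text
d
(354.0, 226.5) xy [ 0.5748 -0.0672] diam_mm 27.9 areaD 23.3
c
(337.8, 288.5) xy [ 0.4524 -0.0357] diam_mm 42.1 areaD 38.5
b
(457.0, 217.2) xy [ 0.5941 -0.2707] diam_mm 55.4 areaD 51.7
a
(409.1, 275.5) xy [ 0.4786 -0.1761] diam_mm 69.9 areaD 66.6
blade
(458.0, 277.5) xy [ 0.4753 -0.2708] diam_mm 54.8 areaD 48.3
bob
(414.7, 215.1) xy [ 0.5953 -0.1819] diam_mm 34.0 areaD 30.7
dish
(376.8, 248.2) xy [ 0.5318 -0.1112] diam_mm 38.6 areaD 35.6
(201.1, 226.1) xy [0.574  0.2354] diam_mm 55.4 areaD 50.8
(249.0, 216.7) xy [0.5933 0.1407] diam_mm 82.6 areaD 79.1
(210.0, 273.6) xy [0.4802 0.2167] diam_mm 40.9 areaD 37.3
(258.3, 264.2) xy [0.4994 0.1215] diam_mm 70.1 areaD 66.1
0.09663011588135423 -78.52406764138713
0.09565574822411613 -168.73283691983838
0.09582967746157445 -168.45595810603285
0.09709272997002082 -78.62704053772228
```

```bash
python3 - <<'E'
from h import *; from rig import vision
s=vision.camera_info("side");t=vision.camera_info("top")
for n,a,b in [("d",(232,238),(245,182)),("c",(432,372),(186,442)),("b",(421,37),(716,138)),("a",(531,193),(495,405)),("bob",(328,111),(507,134)),("blade",(626,107),(717,417))]:
    print(n,"side",ray(s,270+a[0]/3.7-.4,140+a[1]/3.7-.4,.091)[:2].round(3),"top",ray(t,300+b[0]/4.2-.4,180+b[1]/4.2-.4,.091)[:2].round(3))
E
```

```text
d side [ 0.573 -0.068] top [ 0.575 -0.068]
c side [ 0.451 -0.037] top [ 0.463 -0.043]
b side [ 0.59 -0.27] top [ 0.596 -0.272]
a side [ 0.477 -0.176] top [ 0.479 -0.176]
bob side [ 0.593 -0.182] top [ 0.597 -0.181]
blade side [ 0.472 -0.269] top [ 0.475 -0.272]
```

```bash
cat >> h.py <<'E'
def go(*targets):
    from rig import bot
    s=bot.read_state(); R=s['tcp_rot']; p=s['position']
    print("t",s['time_s'],"p",p.round(4),"open",round(s['opening'],3),"F",s['force'].round(1),"R",R[:,0].round(3),R[:,2].round(4))
    for t in targets: print(t,"dp",(R.T@(np.array(t)-p)*1e3).round(1))
E
python3 -c "
from h import *
go((.574,-.067,.2),(.574,-.067,.072))"
```

```text
t 0.1 p [ 0.2449 -0.5743  0.2327] open 1.001 F [0.3 0.1 0.3] R [0.92  0.392 0.   ] [-4.0e-04  1.9e-03 -1.0e+00]
(0.574, -0.067, 0.2) dp [ 501.6 -337.7   33.5]
(0.574, -0.067, 0.072) dp [ 501.6 -337.4  161.5]
```

Emit:
jog_arm(rows=[{"dp": [41,-28,0],"turn": [0,0,0],"grip": 0.45},{"dp": [82,-56,0],"turn": [0,0,0],"grip": 0.45},{"dp": [123,-83,0],"turn": [0,0,0],"grip": 0.45},{"dp": [164,-110,0],"turn": [0,0,0],"grip": 0.45},{"dp": [205,-138,0],"turn": [0,0,0],"grip": 0.45},{"dp": [246,-165,0],"turn": [0,0,0],"grip": 0.45},{"dp": [287,-193,0],"turn": [0,0,0],"grip": 0.45},{"dp": [328,-221,0],"turn": [0,0,0],"grip": 0.45},{"dp": [369,-248,0],"turn": [0,0,0],"grip": 0.45},{"dp": [410,-276,0],"turn": [0,0,0],"grip": 0.45}])

```text
time_s: 1.1
position: [0.5146, -0.1584, 0.2333]
tcp_rot: [[0.92, 0.392, -0.0], [0.392, -0.92, 0.0], [-0.0, -0.0, -1.0]]
force: [0.1, -1.0, 0.4]
opening: 0.448
```

Emit:
jog_arm(rows=[{"dp": [40,-27,0],"turn": [0,0,0],"grip": 0.45},{"dp": [80,-54,0],"turn": [0,0,0],"grip": 0.45},{"dp": [92,-62,0],"turn": [0,0,0],"grip": 0.45},{"dp": [92,-62,0],"turn": [0,0,0],"grip": 0.45},{"dp": [92,-62,0],"turn": [0,0,0],"grip": 0.45}])

```text
time_s: 1.6
position: [0.5735, -0.0679, 0.2331]
tcp_rot: [[0.92, 0.392, -0.002], [0.392, -0.92, -0.0], [-0.002, -0.0, -1.0]]
force: [0.5, -0.9, 0.2]
opening: 0.451
```

```bash
python3 - <<'E'
from h import *
from rig import bot,vision
go((.574,-.067,.2),(.574,-.067,.072))
ci=vision.camera_info("wrist"); p,d=vision.capture("wrist"); cv2.imwrite("pics/w1.png",p[:,:,::-1]); print(ci)
E
```

```text
t 1.6 p [ 0.5735 -0.0679  0.2331] open 0.451 F [ 0.5 -0.9  0.2] R [ 0.92   0.392 -0.002] [-1.7e-03 -5.0e-04 -1.0e+00]
(0.574, -0.067, 0.2) dp [ 0.9 -0.6 33.1]
(0.574, -0.067, 0.072) dp [  1.1  -0.6 161.1]
{'vertical_fov': 65.99562930664959, 'cx': 319.05246601588885, 'cy': 237.8926672338078, 'position': array([ 0.64287672, -0.03952599,  0.38286494]), 'rotation': array([[ 3.92774465e-01, -8.84199082e-01, -2.52824452e-01],
       [-9.19634767e-01, -3.77538232e-01, -1.08336415e-01],
       [ 3.40062174e-04,  2.75057934e-01, -9.61427593e-01]])}
```

View pics/w1.png

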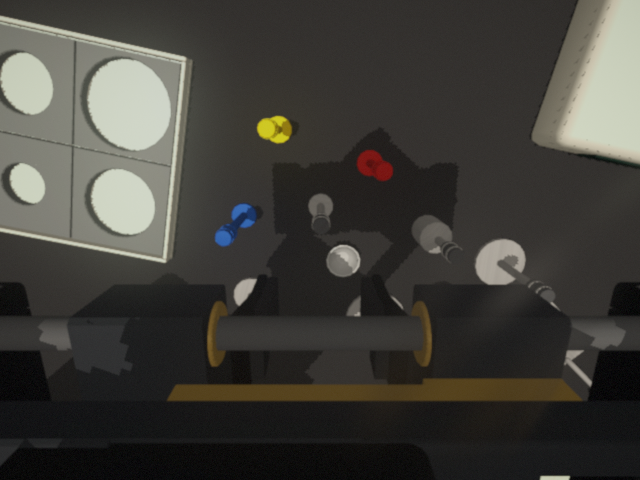

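```bash
python3 - <<'E'
from h import *
from rig import vision
ci=vision.camera_info("wrist")
print("d collar",ray(ci,321,227,.091),"d foot",ray(ci,320,206,.006),"fing mid",)
print("yellow top",ray(ci,266,128,.091),"b foot",ray(ci,500,262,.006),"b top",ray(ci,543,290,.091),"pA",ray(ci,129,104,.008),"pB",ray(ci,123,202,.008),"pC",ray(ci,26,83,.008),"pD",ray(ci,27,183,.008))
E
```

```text
d collar [ 0.57508038 -0.0708408   0.091     ] d foot [ 0.57560108 -0.06998994  0.006     ] fing mid
yellow top [ 0.62988246 -0.00213941  0.091     ] b foot [ 0.59524991 -0.27317516  0.006     ] b top [ 0.59832687 -0.26764054  0.091     ] pA [0.59552948 0.13702057 0.008     ] pB [0.50062735 0.11789588 0.008     ] pC [0.57573132 0.2311739  0.008     ] pD [0.48161823 0.21228812 0.008     ]
```

Emit:
jog_arm(rows=[{"dp": [1,1,40],"turn": [0,0,0],"grip": 0.45},{"dp": [1,1,80],"turn": [0,0,0],"grip": 0.45},{"dp": [1,1,110],"turn": [0,0,0],"grip": 0.45},{"dp": [1,1,125],"turn": [0,0,0],"grip": 0.45},{"dp": [1,1,140],"turn": [0,0,0],"grip": 0.45},{"dp": [1,1,152],"turn": [0,0,0],"grip": 0.45},{"dp": [1,1,161],"turn": [0,0,0],"grip": 0.45},{"dp": [1,1,161],"turn": [0,0,0],"grip": 0.45}])

```text
time_s: 2.45
position: [0.5747, -0.0685, 0.0716]
tcp_rot: [[0.921, 0.391, -0.002], [0.391, -0.921, 0.001], [-0.002, -0.001, -1.0]]
force: [0.3, -0.5, 0.9]
opening: 0.445
```

```bash
python3 - <<'E'
from h import *
from rig import vision
p,d=vision.capture("side"); cv2.imwrite("pics/s2.png",cv2.resize(p[100:300,220:460,::-1],None,fx=3,fy=3))
go()
E
```

```text
t 2.5 p [ 0.5753 -0.0683  0.0723] open 0.447 F [-0.3  0.   0.1] R [ 0.92   0.391 -0.001] [-7.e-04  2.e-04 -1.e+00]
```

View pics/s2.png

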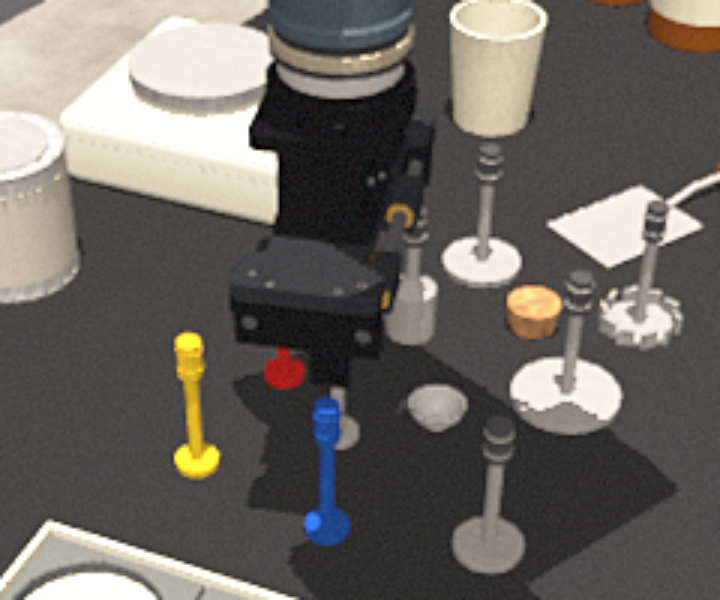

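Emit:
jog_arm(rows=[{"dp": [0,0,0],"turn": [0,0,0],"grip": 0.3},{"dp": [0,0,0],"turn": [0,0,0],"grip": 0.22},{"dp": [0,0,0],"turn": [0,0,0],"grip": 0.18},{"dp": [0,0,0],"turn": [0,0,0],"grip": 0.14},{"dp": [0,0,0],"turn": [0,0,0],"grip": 0.0},{"dp": [0,0,0],"turn": [0,0,0],"grip": 0.0},{"dp": [0,0,0],"turn": [0,0,0],"grip": 0.0}])

```text
time_s: 3.2
position: [0.576, -0.0678, 0.0729]
tcp_rot: [[0.92, 0.392, 0.001], [0.392, -0.92, -0.0], [0.001, 0.001, -1.0]]
force: [-0.1, 0.4, 2.9]
opening: 0.151
```

Emit:
jog_arm(rows=[{"dp": [0,0,-10],"turn": [0,0,0],"grip": 0.0},{"dp": [0,0,-30],"turn": [0,0,0],"grip": 0.0},{"dp": [0,0,-60],"turn": [0,0,0],"grip": 0.0},{"dp": [0,0,-90],"turn": [0,0,0],"grip": 0.0},{"dp": [0,0,-120],"turn": [0,0,0],"grip": 0.0},{"dp": [0,0,-120],"turn": [0,0,0],"grip": 0.0}])

```text
time_s: 3.8
position: [0.5784, -0.0685, 0.1973]
tcp_rot: [[0.92, 0.392, 0.009], [0.392, -0.92, -0.003], [0.007, 0.006, -1.0]]
force: [-0.4, 0.2, 0.3]
opening: 0.15
```

```bash
python3 - <<'E'
from h import *
from rig import vision
p,d=vision.capture("side"); cv2.imwrite("pics/s3.png",cv2.resize(p[20:300,220:460,::-1],None,fx=2,fy=2))
go((.480,.2155,.192),(.480,.2155,.078))
E
```

```text
t 3.85 p [ 0.5769 -0.068   0.195 ] open 0.143 F [-0.3 -0.3 -0.8] R [0.92  0.392 0.004] [ 0.0049 -0.0015 -1.    ]
(0.48, 0.2155, 0.192) dp [  22.  -298.8    2.1]
(0.48, 0.2155, 0.078) dp [  21.6 -299.2  116.1]
```

View pics/s3.png

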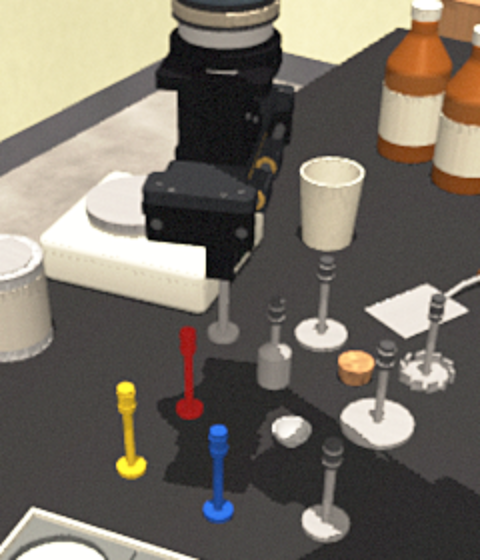

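Emit:
jog_arm(rows=[{"dp": [2,-20,0],"turn": [0,0,0],"grip": 0.0},{"dp": [5,-55,0],"turn": [0,0,0],"grip": 0.0},{"dp": [8,-95,0],"turn": [0,0,0],"grip": 0.0},{"dp": [11,-135,0],"turn": [0,0,0],"grip": 0.0},{"dp": [14,-175,0],"turn": [0,0,0],"grip": 0.0},{"dp": [17,-215,0],"turn": [0,0,0],"grip": 0.0},{"dp": [20,-250,0],"turn": [0,0,0],"grip": 0.0},{"dp": [22,-280,0],"turn": [0,0,0],"grip": 0.0},{"dp": [23,-298,0],"turn": [0,0,0],"grip": 0.0},{"dp": [23,-298,0],"turn": [0,0,0],"grip": 0.0}])

```text
time_s: 4.85
position: [0.4763, 0.2178, 0.1908]
tcp_rot: [[0.918, 0.396, -0.006], [0.396, -0.918, -0.0], [-0.005, -0.002, -1.0]]
force: [0.0, -1.0, -1.1]
opening: 0.146
```

```bash
python3 - <<'E'
from h import *
from rig import vision
p,d=vision.capture("wrist"); cv2.imwrite("pics/w4.png",p[:,:,::-1])
p,d=vision.capture("side"); cv2.imwrite("pics/s4.png",p[:,:,::-1])
go((.480,.2155,.192),(.480,.2155,.078))
E
```

```text
t 4.95 p [0.4784 0.2158 0.1913] open 0.142 F [ 0.5  0.3 -1.3] R [ 0.919  0.394 -0.003] [-3.2e-03 -9.0e-04 -1.0e+00]
(0.48, 0.2155, 0.192) dp [ 1.4  0.9 -0.7]
(0.48, 0.2155, 0.078) dp [  1.8   0.9 113.3]
```

View pics/s4.png

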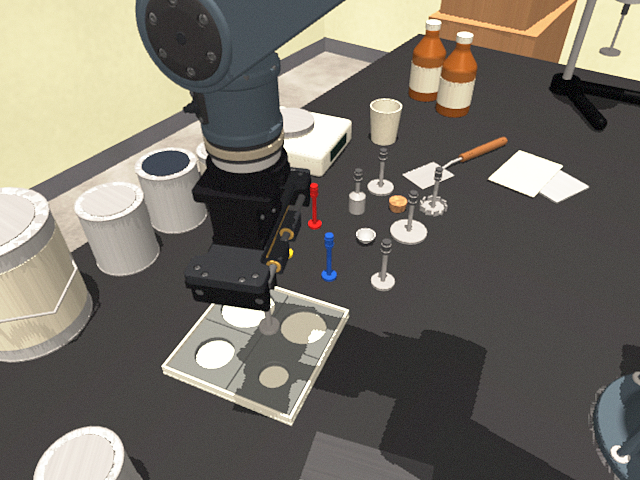

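View pics/w4.png

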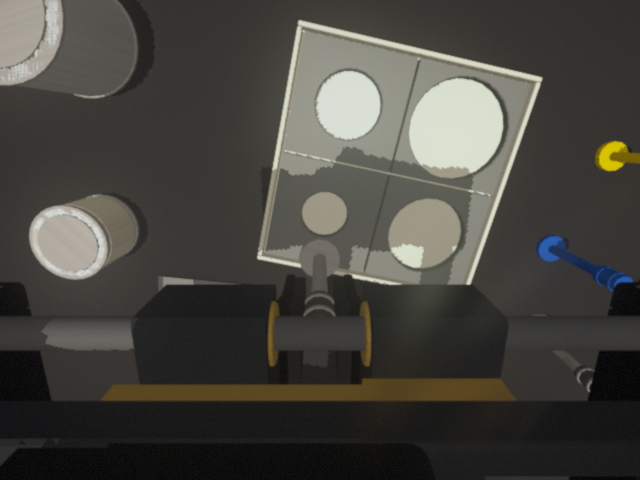

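```bash
python3 - <<'E'
from h import *
from rig import vision
ci=vision.camera_info("wrist")
print("foot",ray(ci,320,258,.123),"pD",ray(ci,325,213,.008),"pC",ray(ci,348,104,.008),"pB",ray(ci,425,233,.008),"pA",ray(ci,456,127,.008))
go()
E
```

```text
foot [0.47852614 0.21381853 0.123     ] pD [0.48393053 0.21080365 0.008     ] pC [0.57827704 0.23047266 0.008     ] pB [0.50324512 0.11737301 0.008     ] pA [0.5979813 0.1370651 0.008    ]
t 4.95 p [0.4784 0.2158 0.1913] open 0.142 F [ 0.5  0.3 -1.3] R [ 0.919  0.394 -0.003] [-3.2e-03 -9.0e-04 -1.0e+00]
```

Emit:
jog_arm(rows=[{"dp": [3,3,0],"turn": [0,0,0],"grip": 0.0},{"dp": [3,3,25],"turn": [0,0,0],"grip": 0.0},{"dp": [3,3,50],"turn": [0,0,0],"grip": 0.0},{"dp": [3,3,75],"turn": [0,0,0],"grip": 0.0},{"dp": [3,3,90],"turn": [0,0,0],"grip": 0.0},{"dp": [3,3,100],"turn": [0,0,0],"grip": 0.0},{"dp": [3,3,108],"turn": [0,0,0],"grip": 0.0},{"dp": [3,3,113],"turn": [0,0,0],"grip": 0.0},{"dp": [3,3,113],"turn": [0,0,0],"grip": 0.0},{"dp": [3,3,113],"turn": [0,0,0],"grip": 0.0}])

```text
time_s: 5.95
position: [0.4844, 0.2139, 0.08]
tcp_rot: [[0.92, 0.392, 0.001], [0.392, -0.92, 0.0], [0.001, 0.0, -1.0]]
force: [0.1, -0.5, -1.0]
opening: 0.148
```

```bash
python3 - <<'E'
from h import *
from rig import vision
p,d=vision.capture("side"); cv2.imwrite("pics/s5.png",cv2.resize(p[180:420,150:370,::-1],None,fx=2.5,fy=2.5))
go()
E
```

```text
t 6.0 p [0.4844 0.214  0.0801] open 0.144 F [ 0.7  0.  -0.6] R [0.92  0.392 0.001] [ 1.3e-03  3.0e-04 -1.0e+00]
```

View pics/s5.png

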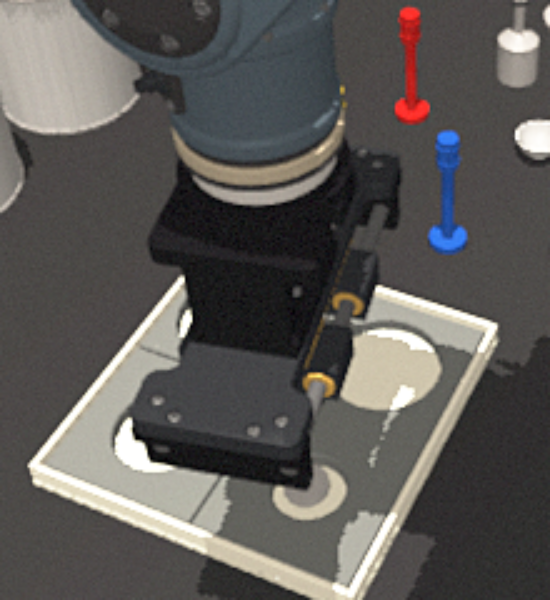

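Emit:
jog_arm(rows=[{"dp": [0,0,2],"turn": [0,0,0],"grip": 0.0},{"dp": [0,0,3],"turn": [0,0,0],"grip": 0.0},{"dp": [0,0,3],"turn": [0,0,0],"grip": 0.0},{"dp": [0,0,3],"turn": [0,0,0],"grip": 0.18},{"dp": [0,0,3],"turn": [0,0,0],"grip": 0.22},{"dp": [0,0,3],"turn": [0,0,0],"grip": 0.3},{"dp": [0,0,3],"turn": [0,0,0],"grip": 0.4},{"dp": [0,0,3],"turn": [0,0,0],"grip": 0.45}])

```text
time_s: 6.8
position: [0.4839, 0.2138, 0.0765]
tcp_rot: [[0.92, 0.392, -0.0], [0.392, -0.92, 0.0], [-0.0, -0.0, -1.0]]
force: [-0.9, 0.3, 0.2]
opening: 0.387
```

Emit:
jog_arm(rows=[{"dp": [0,0,-20],"turn": [0,0,0],"grip": 0.45},{"dp": [0,0,-50],"turn": [0,0,0],"grip": 0.45},{"dp": [0,0,-90],"turn": [0,0,0],"grip": 0.45},{"dp": [0,0,-120],"turn": [0,0,0],"grip": 0.45},{"dp": [0,0,-120],"turn": [0,0,0],"grip": 0.45}])

```text
time_s: 7.3
position: [0.4869, 0.2146, 0.2008]
tcp_rot: [[0.92, 0.392, 0.01], [0.392, -0.92, 0.002], [0.01, 0.002, -1.0]]
force: [0.9, -0.3, 0.0]
opening: 0.452
```

```bash
python3 - <<'E'
from h import *
from rig import vision
go((.453,-.038,.196),(.453,-.038,.072))
p,d=vision.capture("side"); cv2.imwrite("pics/s6.png",p[:,:,::-1])
p,d=vision.capture("wrist"); cv2.imwrite("pics/w6.png",p[:,:,::-1])
E
```

```text
t 7.3 p [0.4869 0.2146 0.2008] open 0.452 F [ 0.9 -0.3  0. ] R [0.92  0.392 0.01 ] [ 0.0096  0.0021 -1.    ]
(0.453, -0.038, 0.196) dp [-130.2  219.1    3.9]
(0.453, -0.038, 0.072) dp [-131.4  218.8  127.9]
```

View pics/w6.png

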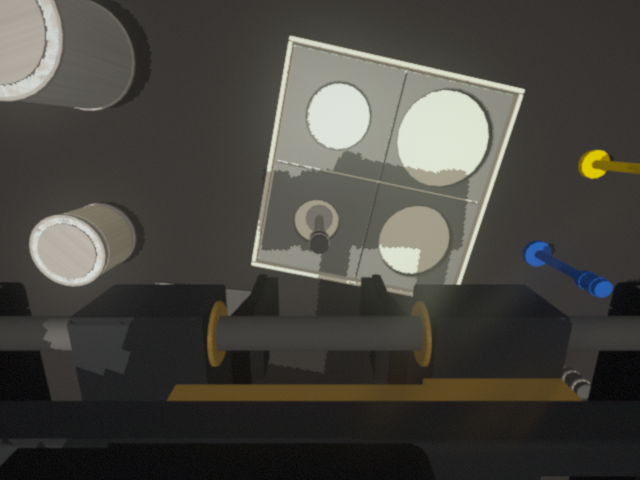

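View pics/s6.png

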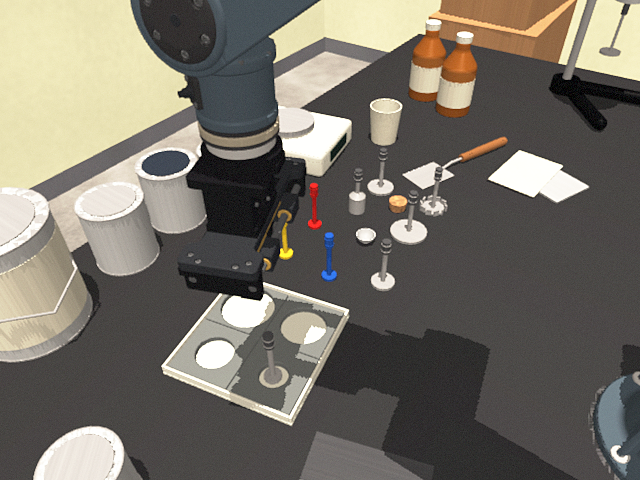

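Emit:
jog_arm(rows=[{"dp": [-22,38,0],"turn": [0,0,0],"grip": 0.45},{"dp": [-44,76,0],"turn": [0,0,0],"grip": 0.45},{"dp": [-66,114,0],"turn": [0,0,0],"grip": 0.45},{"dp": [-88,152,0],"turn": [0,0,0],"grip": 0.45},{"dp": [-110,190,0],"turn": [0,0,0],"grip": 0.45},{"dp": [-127,220,0],"turn": [0,0,0],"grip": 0.45},{"dp": [-127,220,40],"turn": [0,0,0],"grip": 0.45},{"dp": [-127,220,60],"turn": [0,0,0],"grip": 0.45},{"dp": [-127,220,60],"turn": [0,0,0],"grip": 0.45},{"dp": [-127,220,60],"turn": [0,0,0],"grip": 0.45}])

```text
time_s: 8.4
position: [0.4525, -0.038, 0.1356]
tcp_rot: [[0.92, 0.392, -0.003], [0.392, -0.92, 0.001], [-0.002, -0.002, -1.0]]
force: [0.6, -0.3, 0.9]
opening: 0.455
```

```bash
python3 - <<'E'
from h import *
from rig import vision
go((.453,-.038,.072))
p,d=vision.capture("wrist"); cv2.imwrite("pics/w7.png",p[:,:,::-1])
p,d=vision.capture("side"); cv2.imwrite("pics/s7.png",cv2.resize(p[100:320,270:460,::-1],None,fx=2.7,fy=2.7))
E
```

```text
t 8.4 p [ 0.4525 -0.038   0.1356] open 0.455 F [ 0.6 -0.3  0.9] R [ 0.92   0.392 -0.002] [-0.0032  0.0011 -1.    ]
(0.453, -0.038, 0.072) dp [ 0.7  0.3 63.6]
```

View pics/w7.png

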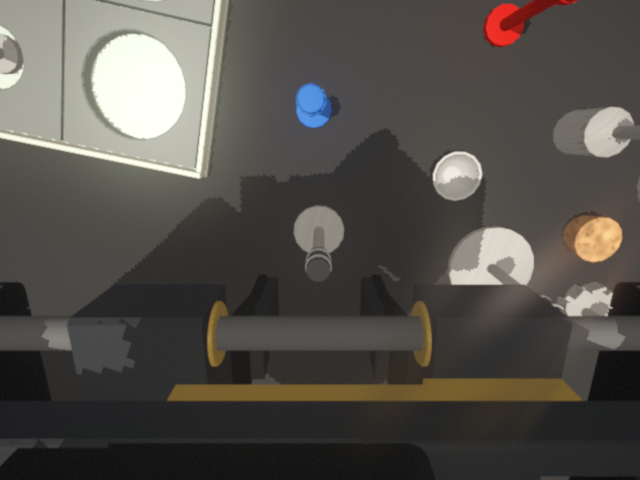

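View pics/s7.png

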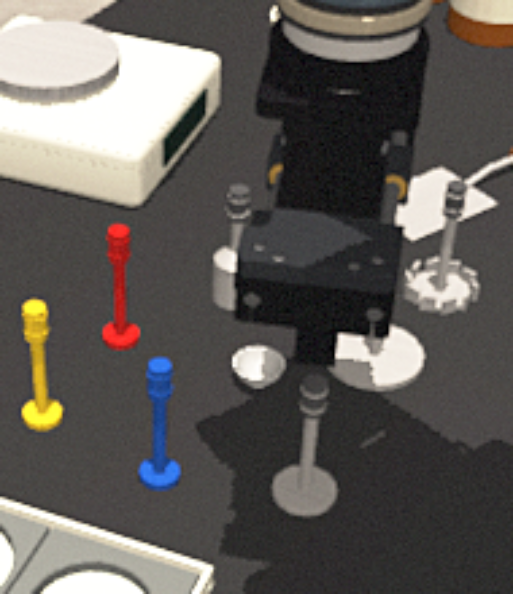

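```bash
python3 - <<'E'
from h import *
from rig import vision
ci=vision.camera_info("wrist")
print(ray(ci,318,269,.091),ray(ci,319,229,.006),"a foot",ray(ci,491,265,.006),"a top")
E
```

```text
[ 0.45472255 -0.03850267  0.091     ] [ 0.45624952 -0.03854306  0.006     ] a foot [ 0.48320082 -0.17798102  0.006     ] a top
```

Target (0.4535, -0.038).

Emit:
jog_arm(rows=[{"dp": [1,0,15],"turn": [0,0,0],"grip": 0.45},{"dp": [1,0,30],"turn": [0,0,0],"grip": 0.45},{"dp": [1,0,45],"turn": [0,0,0],"grip": 0.45},{"dp": [1,0,55],"turn": [0,0,0],"grip": 0.45},{"dp": [1,0,63],"turn": [0,0,0],"grip": 0.45},{"dp": [1,0,63],"turn": [0,0,0],"grip": 0.3},{"dp": [1,0,63],"turn": [0,0,0],"grip": 0.22},{"dp": [1,0,63],"turn": [0,0,0],"grip": 0.18},{"dp": [1,0,63],"turn": [0,0,0],"grip": 0.14},{"dp": [1,0,63],"turn": [0,0,0],"grip": 0.0}])

```text
time_s: 9.5
position: [0.4544, -0.038, 0.0739]
tcp_rot: [[0.92, 0.392, 0.001], [0.392, -0.92, -0.0], [0.0, 0.0, -1.0]]
force: [0.4, -0.3, 0.5]
opening: 0.148
```

Emit:
jog_arm(rows=[{"dp": [0,0,0],"turn": [0,0,0],"grip": 0.0},{"dp": [0,0,0],"turn": [0,0,0],"grip": 0.0},{"dp": [0,0,0],"turn": [0,0,0],"grip": 0.0}])

```text
time_s: 9.8
position: [0.4544, -0.0379, 0.0738]
tcp_rot: [[0.92, 0.392, 0.0], [0.392, -0.92, -0.0], [0.0, 0.0, -1.0]]
force: [0.4, -0.3, 4.0]
opening: 0.146
```

Emit:
jog_arm(rows=[{"dp": [0,0,-10],"turn": [0,0,0],"grip": 0.0},{"dp": [0,0,-30],"turn": [0,0,0],"grip": 0.0},{"dp": [0,0,-60],"turn": [0,0,0],"grip": 0.0},{"dp": [0,0,-90],"turn": [0,0,0],"grip": 0.0},{"dp": [0,0,-120],"turn": [0,0,0],"grip": 0.0},{"dp": [0,0,-120],"turn": [0,0,0],"grip": 0.0}])

```text
time_s: 10.4
position: [0.4567, -0.0387, 0.1973]
tcp_rot: [[0.92, 0.392, 0.008], [0.392, -0.92, -0.003], [0.007, 0.006, -1.0]]
force: [1.1, 0.3, 0.0]
opening: 0.152
```

```bash
python3 - <<'E'
from h import *
from rig import vision
go((.577,.2325,.193))
p,d=vision.capture("side"); cv2.imwrite("pics/s8.png",cv2.resize(p[100:320,270:460,::-1],None,fx=2.7,fy=2.7))
E
```

```text
t 10.4 p [ 0.4567 -0.0387  0.1973] open 0.152 F [1.1 0.3 0. ] R [0.92  0.392 0.007] [ 0.0084 -0.0029 -1.    ]
(0.577, 0.2325, 0.193) dp [ 217.  -202.3    4.5]
```

View pics/s8.png

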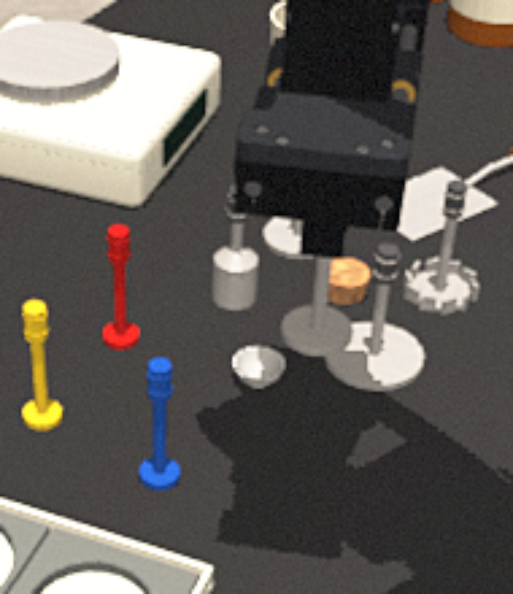

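Emit:
jog_arm(rows=[{"dp": [15,-14,0],"turn": [0,0,0],"grip": 0.0},{"dp": [43,-40,0],"turn": [0,0,0],"grip": 0.0},{"dp": [72,-66,0],"turn": [0,0,0],"grip": 0.0},{"dp": [101,-93,0],"turn": [0,0,0],"grip": 0.0},{"dp": [130,-119,0],"turn": [0,0,0],"grip": 0.0},{"dp": [159,-146,0],"turn": [0,0,0],"grip": 0.0},{"dp": [188,-172,0],"turn": [0,0,0],"grip": 0.0},{"dp": [207,-190,0],"turn": [0,0,0],"grip": 0.0},{"dp": [219,-201,0],"turn": [0,0,0],"grip": 0.0},{"dp": [219,-201,0],"turn": [0,0,0],"grip": 0.0}])

```text
time_s: 11.45
position: [0.5766, 0.2345, 0.1915]
tcp_rot: [[0.919, 0.394, -0.002], [0.394, -0.919, -0.0], [-0.002, -0.001, -1.0]]
force: [-0.3, 0.3, -0.5]
opening: 0.15
```

Emit:
jog_arm(rows=[{"dp": [0,0,0],"turn": [0,0,0],"grip": 0.0},{"dp": [0,0,25],"turn": [0,0,0],"grip": 0.0},{"dp": [0,0,50],"turn": [0,0,0],"grip": 0.0},{"dp": [0,0,75],"turn": [0,0,0],"grip": 0.0},{"dp": [0,0,88],"turn": [0,0,0],"grip": 0.0},{"dp": [0,0,95],"turn": [0,0,0],"grip": 0.0},{"dp": [0,0,95],"turn": [0,0,0],"grip": 0.0}])

```text
time_s: 12.15
position: [0.5764, 0.232, 0.0979]
tcp_rot: [[0.92, 0.391, -0.002], [0.391, -0.92, -0.0], [-0.002, -0.0, -1.0]]
force: [-0.3, -0.2, -0.1]
opening: 0.151
```

```bash
python3 - <<'E'
from h import *
from rig import vision
go((.577,.2325,.078))
p,d=vision.capture("side"); cv2.imwrite("pics/s9.png",cv2.resize(p[180:420,150:370,::-1],None,fx=2.5,fy=2.5))
p,d=vision.capture("wrist"); cv2.imwrite("pics/w9.png",p[:,:,::-1])
E
```

```text
t 12.15 p [0.5764 0.232  0.0979] open 0.151 F [-0.3 -0.2 -0.1] R [ 0.92   0.391 -0.002] [-1.8e-03 -5.0e-04 -1.0e+00]
(0.577, 0.2325, 0.078) dp [ 0.7 -0.2 19.9]
```

View pics/s9.png

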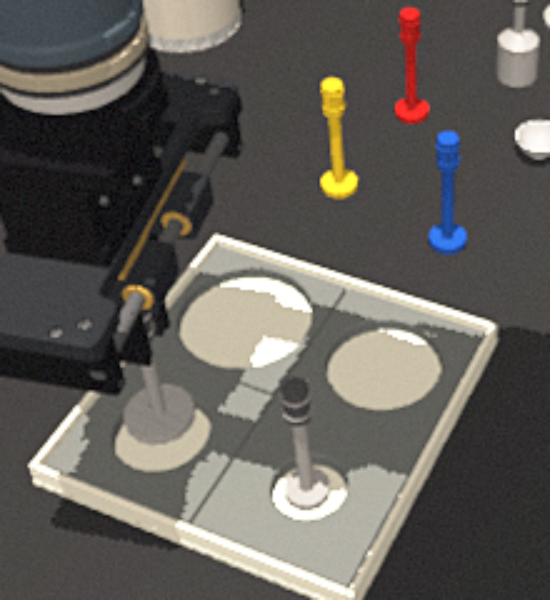

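View pics/w9.png

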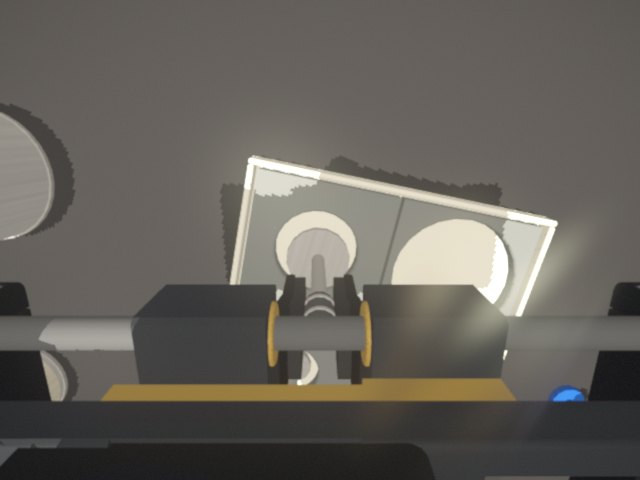

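Emit:
jog_arm(rows=[{"dp": [1,0,8],"turn": [0,0,0],"grip": 0.0},{"dp": [1,0,14],"turn": [0,0,0],"grip": 0.0},{"dp": [1,0,18],"turn": [0,0,0],"grip": 0.0},{"dp": [1,0,19],"turn": [0,0,0],"grip": 0.0},{"dp": [1,0,19],"turn": [0,0,0],"grip": 0.0},{"dp": [1,0,19],"turn": [0,0,0],"grip": 0.18},{"dp": [1,0,19],"turn": [0,0,0],"grip": 0.22},{"dp": [1,0,19],"turn": [0,0,0],"grip": 0.3},{"dp": [1,0,19],"turn": [0,0,0],"grip": 0.4},{"dp": [1,0,19],"turn": [0,0,0],"grip": 0.45}])

```text
time_s: 13.25
position: [0.578, 0.2332, 0.0797]
tcp_rot: [[0.92, 0.392, 0.0], [0.392, -0.92, 0.0], [0.0, 0.0, -1.0]]
force: [-0.9, -0.2, 0.5]
opening: 0.391
```

Emit:
jog_arm(rows=[{"dp": [0,0,-20],"turn": [0,0,0],"grip": 0.45},{"dp": [0,0,-50],"turn": [0,0,0],"grip": 0.45},{"dp": [0,0,-90],"turn": [0,0,0],"grip": 0.45},{"dp": [0,0,-120],"turn": [0,0,0],"grip": 0.45},{"dp": [0,0,-120],"turn": [0,0,0],"grip": 0.45}])

```text
time_s: 13.75
position: [0.5811, 0.234, 0.2049]
tcp_rot: [[0.92, 0.392, 0.011], [0.392, -0.92, 0.002], [0.011, 0.002, -1.0]]
force: [1.1, -0.0, -0.4]
opening: 0.449
```

```bash
python3 - <<'E'
from h import *
from rig import vision
go((.595,-.271,.197))
p,d=vision.capture("side"); cv2.imwrite("pics/s10.png",cv2.resize(p[180:420,150:370,::-1],None,fx=2.5,fy=2.5))
E
```

```text
t 13.75 p [0.5811 0.234  0.2049] open 0.449 F [ 1.1 -0.  -0.4] R [0.92  0.392 0.011] [ 0.0107  0.0023 -0.9999]
(0.595, -0.271, 0.197) dp [-185.3  470.     6.8]
```

View pics/s10.png

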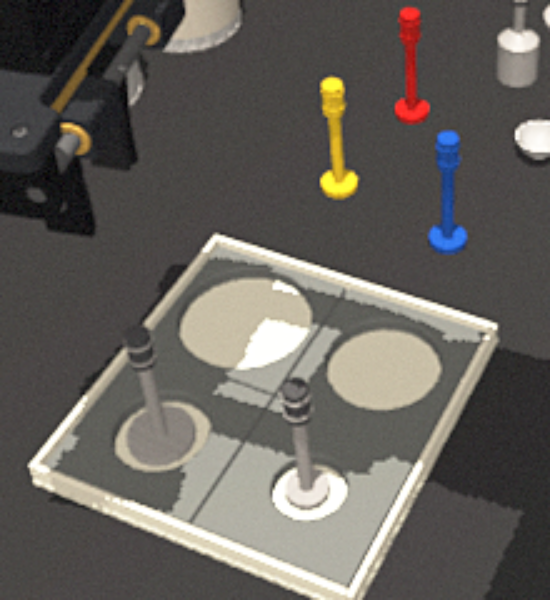

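Emit:
jog_arm(rows=[{"dp": [-16,42,0],"turn": [0,0,0],"grip": 0.45},{"dp": [-33,85,0],"turn": [0,0,0],"grip": 0.45},{"dp": [-50,128,0],"turn": [0,0,0],"grip": 0.45},{"dp": [-66,171,0],"turn": [0,0,0],"grip": 0.45},{"dp": [-83,214,0],"turn": [0,0,0],"grip": 0.45},{"dp": [-99,257,0],"turn": [0,0,0],"grip": 0.45},{"dp": [-116,300,0],"turn": [0,0,0],"grip": 0.45},{"dp": [-133,343,0],"turn": [0,0,0],"grip": 0.45},{"dp": [-149,386,0],"turn": [0,0,0],"grip": 0.45},{"dp": [-166,429,0],"turn": [0,0,0],"grip": 0.45}])

```text
time_s: 14.8
position: [0.5921, -0.2278, 0.1975]
tcp_rot: [[0.92, 0.392, -0.003], [0.392, -0.92, 0.002], [-0.002, -0.003, -1.0]]
force: [0.9, -0.4, -0.6]
opening: 0.447
```

Emit:
jog_arm(rows=[{"dp": [-16,42,0],"turn": [0,0,0],"grip": 0.45},{"dp": [-16,42,0],"turn": [0,0,0],"grip": 0.45},{"dp": [-16,42,40],"turn": [0,0,0],"grip": 0.45},{"dp": [-16,42,65],"turn": [0,0,0],"grip": 0.45},{"dp": [-16,42,65],"turn": [0,0,0],"grip": 0.45},{"dp": [-16,42,65],"turn": [0,0,0],"grip": 0.45}])

```text
time_s: 15.4
position: [0.5945, -0.2705, 0.1334]
tcp_rot: [[0.92, 0.392, -0.002], [0.392, -0.92, 0.002], [-0.001, -0.003, -1.0]]
force: [0.5, 0.5, 0.4]
opening: 0.455
```

```bash
python3 - <<'E'
from h import *
from rig import vision
go((.595,-.271,.073))
p,d=vision.capture("wrist"); cv2.imwrite("pics/w11.png",p[:,:,::-1])
E
```

```text
t 15.4 p [ 0.5945 -0.2705  0.1334] open 0.455 F [0.5 0.5 0.4] R [ 0.92   0.392 -0.001] [-0.0024  0.0018 -1.    ]
(0.595, -0.271, 0.073) dp [ 0.4  0.8 60.4]
```

View pics/w11.png

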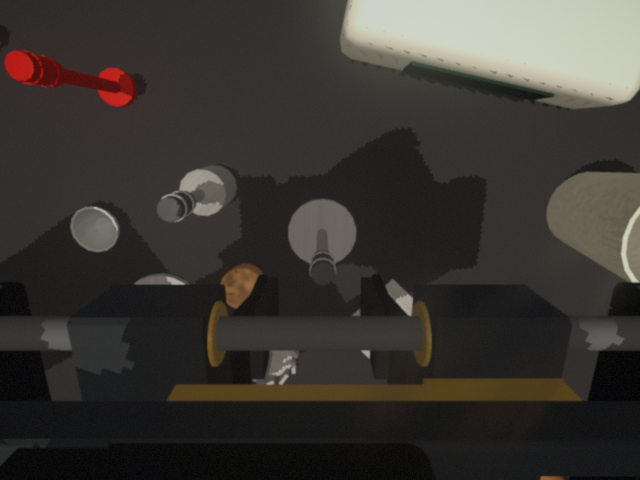

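Emit:
jog_arm(rows=[{"dp": [1,1,15],"turn": [0,0,0],"grip": 0.45},{"dp": [1,1,30],"turn": [0,0,0],"grip": 0.45},{"dp": [1,1,45],"turn": [0,0,0],"grip": 0.45},{"dp": [1,1,54],"turn": [0,0,0],"grip": 0.45},{"dp": [1,1,60],"turn": [0,0,0],"grip": 0.45},{"dp": [1,1,60],"turn": [0,0,0],"grip": 0.3},{"dp": [1,1,60],"turn": [0,0,0],"grip": 0.22},{"dp": [1,1,60],"turn": [0,0,0],"grip": 0.18},{"dp": [1,1,60],"turn": [0,0,0],"grip": 0.14},{"dp": [1,1,60],"turn": [0,0,0],"grip": 0.0}])

```text
time_s: 16.45
position: [0.5966, -0.2719, 0.0751]
tcp_rot: [[0.92, 0.392, 0.001], [0.392, -0.92, -0.0], [0.0, 0.0, -1.0]]
force: [-0.2, 0.7, 0.7]
opening: 0.149
```

Emit:
jog_arm(rows=[{"dp": [0,0,0],"turn": [0,0,0],"grip": 0.0},{"dp": [0,0,0],"turn": [0,0,0],"grip": 0.0},{"dp": [0,0,0],"turn": [0,0,0],"grip": 0.0}])

```text
time_s: 16.75
position: [0.5966, -0.2719, 0.0751]
tcp_rot: [[0.92, 0.392, 0.001], [0.392, -0.92, -0.0], [0.0, 0.0, -1.0]]
force: [-0.6, 1.5, 4.6]
opening: 0.15
```

Emit:
jog_arm(rows=[{"dp": [0,0,-10],"turn": [0,0,0],"grip": 0.0},{"dp": [0,0,-30],"turn": [0,0,0],"grip": 0.0},{"dp": [0,0,-60],"turn": [0,0,0],"grip": 0.0},{"dp": [0,0,-90],"turn": [0,0,0],"grip": 0.0},{"dp": [0,0,-120],"turn": [0,0,0],"grip": 0.0},{"dp": [0,0,-120],"turn": [0,0,0],"grip": 0.0},{"dp": [0,0,-120],"turn": [0,0,0],"grip": 0.0}])

```text
time_s: 17.45
position: [0.5963, -0.2721, 0.195]
tcp_rot: [[0.92, 0.392, 0.001], [0.392, -0.92, -0.001], [0.0, 0.001, -1.0]]
force: [0.7, 1.1, -3.0]
opening: 0.147
```

```bash
python3 - <<'E'
from h import *
from rig import vision
go((.502,.1185,.193))
p,d=vision.capture("side"); cv2.imwrite("pics/s12.png",p[:,:,::-1])
E
```

```text
t 17.45 p [ 0.5963 -0.2721  0.195 ] open 0.147 F [ 0.7  1.1 -3. ] R [0.92  0.392 0.   ] [ 7.e-04 -7.e-04 -1.e+00]
(0.502, 0.1185, 0.193) dp [  66.3 -396.3    1.6]
```

View pics/s12.png

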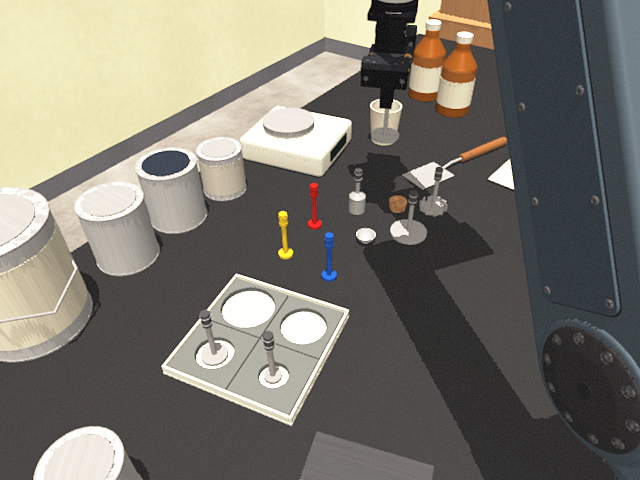

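Emit:
jog_arm(rows=[{"dp": [3,-20,0],"turn": [0,0,0],"grip": 0.0},{"dp": [10,-60,0],"turn": [0,0,0],"grip": 0.0},{"dp": [17,-105,0],"turn": [0,0,0],"grip": 0.0},{"dp": [25,-150,0],"turn": [0,0,0],"grip": 0.0},{"dp": [32,-195,0],"turn": [0,0,0],"grip": 0.0},{"dp": [40,-240,0],"turn": [0,0,0],"grip": 0.0},{"dp": [47,-285,0],"turn": [0,0,0],"grip": 0.0},{"dp": [55,-330,0],"turn": [0,0,0],"grip": 0.0},{"dp": [62,-370,0],"turn": [0,0,0],"grip": 0.0},{"dp": [66,-396,0],"turn": [0,0,0],"grip": 0.0}])

```text
time_s: 18.5
position: [0.4991, 0.1207, 0.1927]
tcp_rot: [[0.919, 0.394, -0.005], [0.394, -0.919, 0.0], [-0.005, -0.002, -1.0]]
force: [0.2, -1.3, -0.5]
opening: 0.151
```

Emit:
jog_arm(rows=[{"dp": [0,0,0],"turn": [0,0,0],"grip": 0.0},{"dp": [0,0,0],"turn": [0,0,0],"grip": 0.0},{"dp": [0,0,25],"turn": [0,0,0],"grip": 0.0},{"dp": [0,0,50],"turn": [0,0,0],"grip": 0.0},{"dp": [0,0,75],"turn": [0,0,0],"grip": 0.0},{"dp": [0,0,88],"turn": [0,0,0],"grip": 0.0},{"dp": [0,0,95],"turn": [0,0,0],"grip": 0.0},{"dp": [0,0,95],"turn": [0,0,0],"grip": 0.0},{"dp": [0,0,95],"turn": [0,0,0],"grip": 0.0}])

```text
time_s: 19.4
position: [0.5025, 0.1175, 0.0997]
tcp_rot: [[0.92, 0.391, 0.001], [0.391, -0.92, -0.0], [0.0, 0.0, -1.0]]
force: [0.2, 0.1, -0.2]
opening: 0.15
```

```bash
python3 - <<'E'
from h import *
from rig import vision
go((.502,.1185,.079))
p,d=vision.capture("side"); cv2.imwrite("pics/s13.png",cv2.resize(p[180:420,150:370,::-1],None,fx=2.5,fy=2.5))
p,d=vision.capture("wrist"); cv2.imwrite("pics/w13.png",p[:,:,::-1])
E
```

```text
t 19.4 p [0.5025 0.1175 0.0997] open 0.15 F [ 0.2  0.1 -0.2] R [0.92  0.391 0.   ] [ 5.e-04 -1.e-04 -1.e+00]
(0.502, 0.1185, 0.079) dp [-0.1 -1.1 20.7]
```

View pics/s13.png

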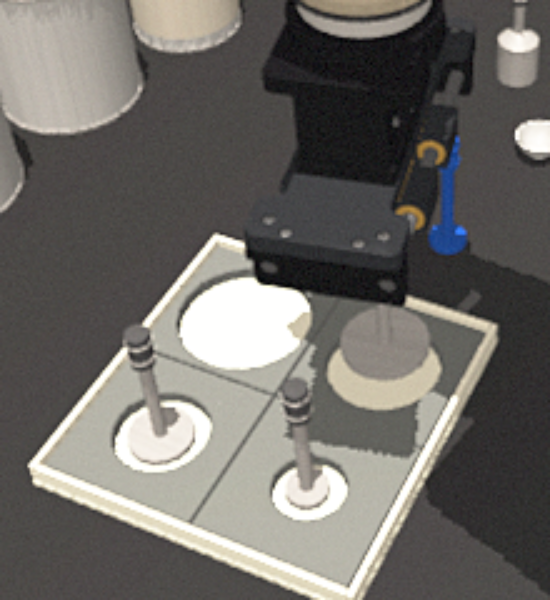

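View pics/w13.png

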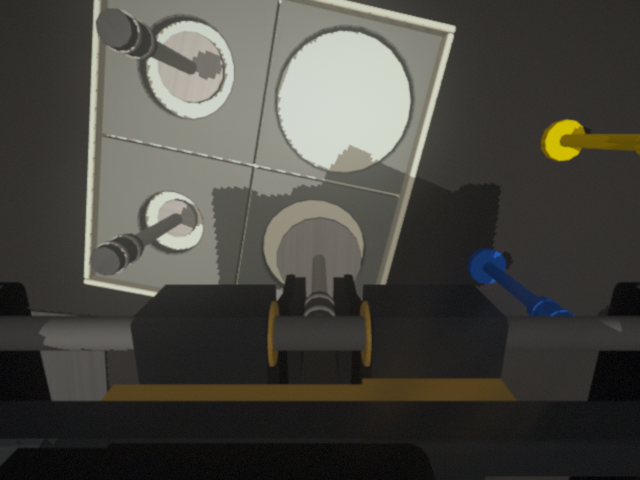

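Emit:
jog_arm(rows=[{"dp": [0,-1,8],"turn": [0,0,0],"grip": 0.0},{"dp": [0,-1,14],"turn": [0,0,0],"grip": 0.0},{"dp": [0,-1,18],"turn": [0,0,0],"grip": 0.0},{"dp": [0,-1,19],"turn": [0,0,0],"grip": 0.0},{"dp": [0,-1,19],"turn": [0,0,0],"grip": 0.0},{"dp": [0,-1,19],"turn": [0,0,0],"grip": 0.18},{"dp": [0,-1,19],"turn": [0,0,0],"grip": 0.22},{"dp": [0,-1,19],"turn": [0,0,0],"grip": 0.3},{"dp": [0,-1,19],"turn": [0,0,0],"grip": 0.4},{"dp": [0,-1,19],"turn": [0,0,0],"grip": 0.45}])

```text
time_s: 20.5
position: [0.5016, 0.1191, 0.0807]
tcp_rot: [[0.92, 0.392, 0.0], [0.392, -0.92, 0.0], [0.0, 0.0, -1.0]]
force: [-0.5, 0.4, 0.3]
opening: 0.391
```

Emit:
jog_arm(rows=[{"dp": [0,0,-20],"turn": [0,0,0],"grip": 0.45},{"dp": [0,0,-50],"turn": [0,0,0],"grip": 0.45},{"dp": [0,0,-90],"turn": [0,0,0],"grip": 0.45},{"dp": [0,0,-120],"turn": [0,0,0],"grip": 0.45},{"dp": [0,0,-120],"turn": [0,0,0],"grip": 0.45},{"dp": [0,0,-120],"turn": [0,0,0],"grip": 0.45}])

```text
time_s: 21.1
position: [0.5015, 0.1192, 0.2011]
tcp_rot: [[0.92, 0.392, 0.001], [0.392, -0.92, 0.0], [0.001, 0.001, -1.0]]
force: [-0.4, 0.7, -0.5]
opening: 0.454
```

```bash
python3 - <<'E'
from h import *
from rig import vision
go((.480,-.177,.2))
p,d=vision.capture("side"); cv2.imwrite("pics/s14.png",cv2.resize(p[180:420,150:370,::-1],None,fx=2.5,fy=2.5))
E
```

```text
t 21.1 p [0.5015 0.1192 0.2011] open 0.454 F [-0.4  0.7 -0.5] R [0.92  0.392 0.001] [ 0.0015  0.     -1.    ]
(0.48, -0.177, 0.2) dp [-135.9  264.     1.1]
```

View pics/s14.png

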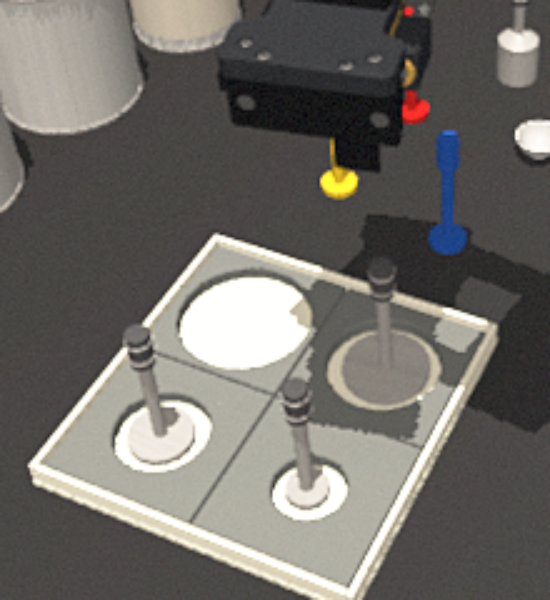

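B placed. Now A.

Emit:
jog_arm(rows=[{"dp": [-20,38,0],"turn": [0,0,0],"grip": 0.45},{"dp": [-40,77,0],"turn": [0,0,0],"grip": 0.45},{"dp": [-60,116,0],"turn": [0,0,0],"grip": 0.45},{"dp": [-80,155,0],"turn": [0,0,0],"grip": 0.45},{"dp": [-100,194,0],"turn": [0,0,0],"grip": 0.45},{"dp": [-120,233,0],"turn": [0,0,0],"grip": 0.45},{"dp": [-136,264,0],"turn": [0,0,0],"grip": 0.45},{"dp": [-136,264,40],"turn": [0,0,0],"grip": 0.45},{"dp": [-136,264,65],"turn": [0,0,0],"grip": 0.45},{"dp": [-136,264,65],"turn": [0,0,0],"grip": 0.45}])

```text
time_s: 22.15
position: [0.4762, -0.1755, 0.1311]
tcp_rot: [[0.92, 0.391, -0.01], [0.391, -0.92, 0.006], [-0.007, -0.01, -1.0]]
force: [-0.3, 1.4, 0.0]
opening: 0.45
```

```bash
python3 - <<'E'
from h import *
from rig import vision
go((.480,-.177,.073))
p,d=vision.capture("wrist"); cv2.imwrite("pics/w15.png",p[:,:,::-1])
E
```

```text
t 22.15 p [ 0.4762 -0.1755  0.1311] open 0.45 F [-0.3  1.4  0. ] R [ 0.92   0.391 -0.007] [-0.0099  0.0064 -0.9999]
(0.48, -0.177, 0.073) dp [ 3.3  3.5 58. ]
```

View pics/w15.png

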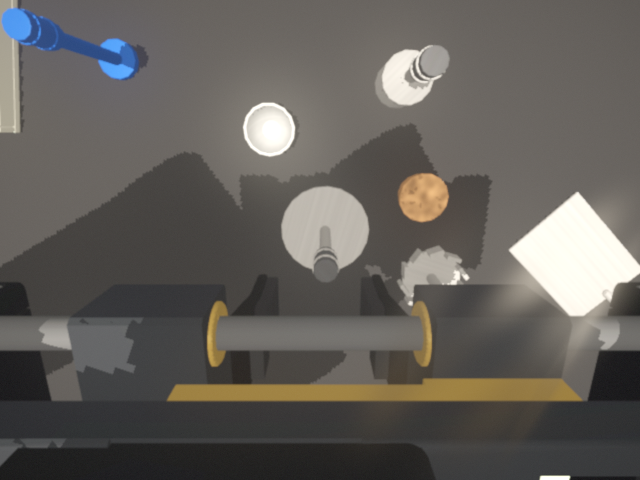

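Emit:
jog_arm(rows=[{"dp": [0,0,0],"turn": [0,0,0],"grip": 0.45},{"dp": [0,0,0],"turn": [0,0,0],"grip": 0.45},{"dp": [0,0,0],"turn": [0,0,0],"grip": 0.45}])

```text
time_s: 22.5
position: [0.4806, -0.1771, 0.1367]
tcp_rot: [[0.92, 0.393, 0.002], [0.393, -0.92, -0.001], [0.001, 0.002, -1.0]]
force: [0.8, 0.6, 0.4]
opening: 0.449
```

```bash
python3 - <<'E'
from h import *
from rig import vision
go((.480,-.177,.073))
ci=vision.camera_info("wrist")
p,d=vision.capture("wrist"); cv2.imwrite("pics/w16.png",p[150:350,200:450,::-1])
E
```

```text
t 22.5 p [ 0.4806 -0.1771  0.1367] open 0.449 F [0.8 0.6 0.4] R [0.92  0.393 0.001] [ 0.0021 -0.0014 -1.    ]
(0.48, -0.177, 0.073) dp [-0.6 -0.5 63.7]
```

View pics/w16.png

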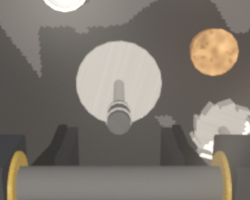

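Emit:
jog_arm(rows=[{"dp": [0,0,15],"turn": [0,0,0],"grip": 0.45},{"dp": [0,0,30],"turn": [0,0,0],"grip": 0.45},{"dp": [0,0,45],"turn": [0,0,0],"grip": 0.45},{"dp": [0,0,55],"turn": [0,0,0],"grip": 0.45},{"dp": [0,0,63],"turn": [0,0,0],"grip": 0.45},{"dp": [0,0,63],"turn": [0,0,0],"grip": 0.3},{"dp": [0,0,63],"turn": [0,0,0],"grip": 0.22},{"dp": [0,0,63],"turn": [0,0,0],"grip": 0.18},{"dp": [0,0,63],"turn": [0,0,0],"grip": 0.14},{"dp": [0,0,63],"turn": [0,0,0],"grip": 0.0}])

```text
time_s: 23.55
position: [0.4801, -0.1772, 0.073]
tcp_rot: [[0.92, 0.392, 0.001], [0.392, -0.92, -0.0], [0.001, 0.001, -1.0]]
force: [-0.1, 0.8, 2.1]
opening: 0.151
```

Emit:
jog_arm(rows=[{"dp": [0,0,0],"turn": [0,0,0],"grip": 0.0},{"dp": [0,0,0],"turn": [0,0,0],"grip": 0.0},{"dp": [0,0,0],"turn": [0,0,0],"grip": 0.0}])

```text
time_s: 23.85
position: [0.4801, -0.1772, 0.073]
tcp_rot: [[0.92, 0.392, 0.001], [0.392, -0.92, -0.0], [0.001, 0.001, -1.0]]
force: [-0.1, 0.5, 5.2]
opening: 0.15
```

Emit:
jog_arm(rows=[{"dp": [0,0,-10],"turn": [0,0,0],"grip": 0.0},{"dp": [0,0,-30],"turn": [0,0,0],"grip": 0.0},{"dp": [0,0,-60],"turn": [0,0,0],"grip": 0.0},{"dp": [0,0,-90],"turn": [0,0,0],"grip": 0.0},{"dp": [0,0,-120],"turn": [0,0,0],"grip": 0.0},{"dp": [0,0,-120],"turn": [0,0,0],"grip": 0.0},{"dp": [0,0,-120],"turn": [0,0,0],"grip": 0.0}])

```text
time_s: 24.55
position: [0.4796, -0.1769, 0.1929]
tcp_rot: [[0.92, 0.392, 0.001], [0.392, -0.92, -0.0], [0.0, 0.001, -1.0]]
force: [0.2, 0.9, -1.6]
opening: 0.146
```

```bash
python3 - <<'E'
from h import *
from rig import vision
go((.596,.138,.193))
p,d=vision.capture("side"); cv2.imwrite("pics/s17.png",p[:,:,::-1])
E
```

```text
t 24.55 p [ 0.4796 -0.1769  0.1929] open 0.146 F [ 0.2  0.9 -1.6] R [0.92  0.392 0.   ] [ 5.e-04 -5.e-04 -1.e+00]
(0.596, 0.138, 0.193) dp [ 2.305e+02 -2.441e+02 -1.000e-01]
```

View pics/s17.png

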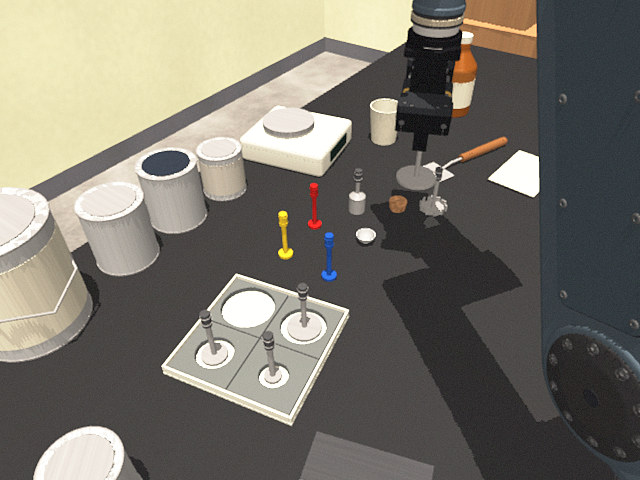

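Moving [230,-244,0].

Emit:
jog_arm(rows=[{"dp": [14,-15,0],"turn": [0,0,0],"grip": 0.0},{"dp": [41,-43,0],"turn": [0,0,0],"grip": 0.0},{"dp": [69,-73,0],"turn": [0,0,0],"grip": 0.0},{"dp": [97,-103,0],"turn": [0,0,0],"grip": 0.0},{"dp": [125,-133,0],"turn": [0,0,0],"grip": 0.0},{"dp": [153,-163,0],"turn": [0,0,0],"grip": 0.0},{"dp": [181,-193,0],"turn": [0,0,0],"grip": 0.0},{"dp": [206,-219,0],"turn": [0,0,0],"grip": 0.0},{"dp": [223,-237,0],"turn": [0,0,0],"grip": 0.0},{"dp": [230,-244,0],"turn": [0,0,0],"grip": 0.0}])

```text
time_s: 25.6
position: [0.595, 0.1399, 0.1902]
tcp_rot: [[0.919, 0.395, -0.004], [0.395, -0.919, 0.0], [-0.003, -0.002, -1.0]]
force: [-0.9, -0.3, -2.4]
opening: 0.147
```

Emit:
jog_arm(rows=[{"dp": [0,0,0],"turn": [0,0,0],"grip": 0.0},{"dp": [0,0,0],"turn": [0,0,0],"grip": 0.0},{"dp": [0,0,25],"turn": [0,0,0],"grip": 0.0},{"dp": [0,0,50],"turn": [0,0,0],"grip": 0.0},{"dp": [0,0,75],"turn": [0,0,0],"grip": 0.0},{"dp": [0,0,88],"turn": [0,0,0],"grip": 0.0},{"dp": [0,0,95],"turn": [0,0,0],"grip": 0.0},{"dp": [0,0,95],"turn": [0,0,0],"grip": 0.0},{"dp": [0,0,95],"turn": [0,0,0],"grip": 0.0}])

```text
time_s: 26.5
position: [0.5966, 0.1372, 0.0984]
tcp_rot: [[0.92, 0.392, 0.002], [0.392, -0.92, 0.0], [0.002, 0.001, -1.0]]
force: [1.3, -0.0, -0.9]
opening: 0.147
```

```bash
python3 - <<'E'
from h import *
from rig import vision
go((.596,.138,.078))
p,d=vision.capture("side"); cv2.imwrite("pics/s18.png",cv2.resize(p[180:420,150:370,::-1],None,fx=2.5,fy=2.5))
p,d=vision.capture("wrist"); cv2.imwrite("pics/w18.png",p[:,:,::-1])
E
```

```text
t 26.5 p [0.5966 0.1372 0.0984] open 0.147 F [ 1.3 -0.  -0.9] R [0.92  0.392 0.002] [ 0.0017  0.     -1.    ]
(0.596, 0.138, 0.078) dp [-0.2 -0.9 20.4]
```

View pics/s18.png

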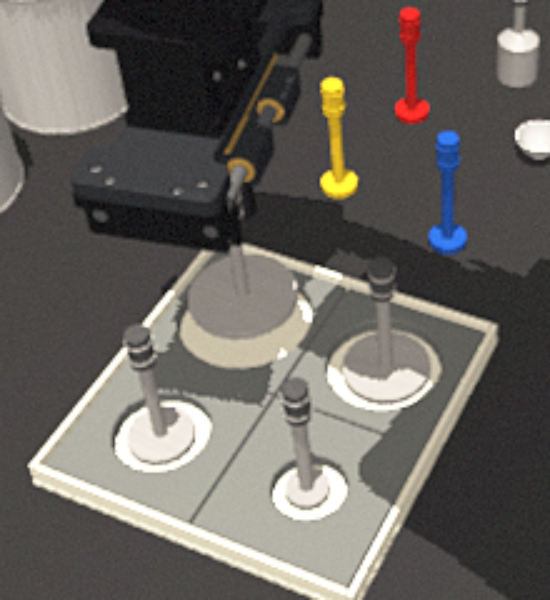

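View pics/w18.png

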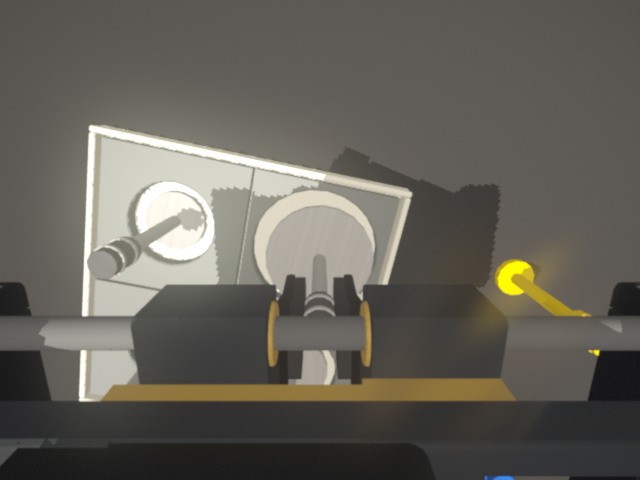

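Emit:
jog_arm(rows=[{"dp": [0,-2,5],"turn": [0,0,0],"grip": 0.0},{"dp": [0,-2,12],"turn": [0,0,0],"grip": 0.0},{"dp": [0,-2,18],"turn": [0,0,0],"grip": 0.0},{"dp": [0,-2,20],"turn": [0,0,0],"grip": 0.0},{"dp": [0,-2,20],"turn": [0,0,0],"grip": 0.0},{"dp": [0,-2,20],"turn": [0,0,0],"grip": 0.18},{"dp": [0,-2,20],"turn": [0,0,0],"grip": 0.22},{"dp": [0,-2,20],"turn": [0,0,0],"grip": 0.3},{"dp": [0,-2,20],"turn": [0,0,0],"grip": 0.4},{"dp": [0,-2,20],"turn": [0,0,0],"grip": 0.45}])

```text
time_s: 27.6
position: [0.5951, 0.1394, 0.0777]
tcp_rot: [[0.92, 0.392, 0.0], [0.392, -0.92, 0.0], [0.0, 0.0, -1.0]]
force: [0.4, 0.8, -0.3]
opening: 0.391
```

Emit:
jog_arm(rows=[{"dp": [0,0,-20],"turn": [0,0,0],"grip": 0.45},{"dp": [0,0,-50],"turn": [0,0,0],"grip": 0.45},{"dp": [0,0,-90],"turn": [0,0,0],"grip": 0.45},{"dp": [0,0,-130],"turn": [0,0,0],"grip": 0.45},{"dp": [0,0,-160],"turn": [0,0,0],"grip": 0.45},{"dp": [-60,60,-160],"turn": [0,0,0],"grip": 0.45},{"dp": [-120,120,-160],"turn": [0,0,0],"grip": 0.45},{"dp": [-180,180,-160],"turn": [0,0,0],"grip": 0.45},{"dp": [-200,240,-160],"turn": [0,0,0],"grip": 0.45},{"dp": [-200,240,-160],"turn": [0,0,0],"grip": 0.45}])

```text
time_s: 28.6
position: [0.5173, -0.099, 0.2379]
tcp_rot: [[0.92, 0.393, 0.001], [0.393, -0.92, -0.0], [0.0, 0.0, -1.0]]
force: [1.0, -0.8, 0.5]
opening: 0.449
```

Emit:
jog_arm(rows=[{"dp": [0,0,0],"turn": [0,0,0],"grip": 0.45},{"dp": [0,0,0],"turn": [0,0,0],"grip": 0.45},{"dp": [0,0,0],"turn": [0,0,0],"grip": 0.45},{"dp": [0,0,0],"turn": [0,0,0],"grip": 0.45}])

```text
time_s: 29.0
position: [0.5184, -0.096, 0.2375]
tcp_rot: [[0.919, 0.394, -0.0], [0.394, -0.919, 0.0], [-0.0, -0.0, -1.0]]
force: [0.1, -0.2, 0.4]
opening: 0.456
```

```bash
python3 - <<'E'
from h import *
from rig import vision
go()
p,d=vision.capture("side"); cv2.imwrite("pics/s19.png",p[:,:,::-1])
p,d=vision.capture("top"); cv2.imwrite("pics/t19.png",p[:,:,::-1]); np.savez("top9.npz",p=p,d=d)
E
```

```text
t 29.0 p [ 0.5184 -0.096   0.2375] open 0.456 F [ 0.1 -0.2  0.4] R [ 0.919  0.394 -0.   ] [-2.e-04  4.e-04 -1.e+00]
```

View pics/s19.png

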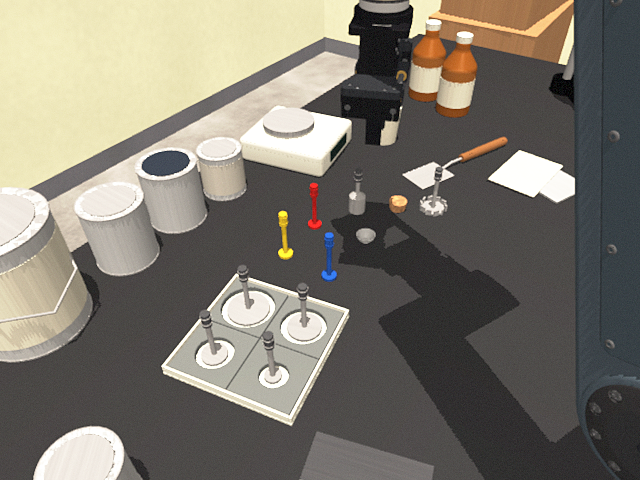

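View pics/t19.png

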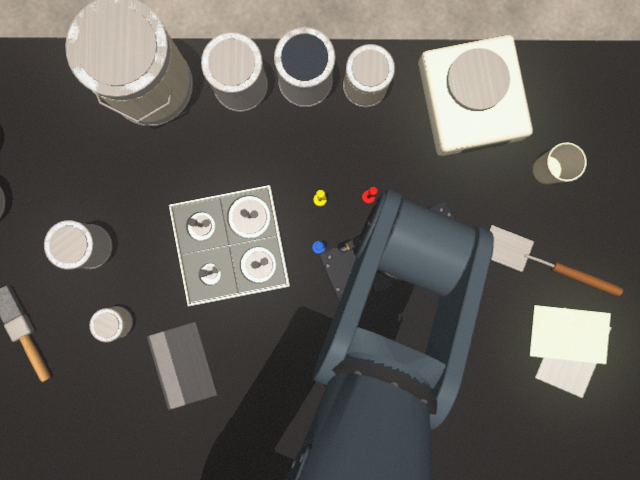

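```bash
python3 - <<'E'
import cv2,numpy as np
p=np.load("top9.npz")['p'][:,:,::-1]
cv2.imwrite("pics/z9.png",cv2.resize(p[180:310,163:293],None,fx=4.5,fy=4.5,interpolation=cv2.INTER_CUBIC))
E
```

```text
(no output)
```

View pics/z9.png

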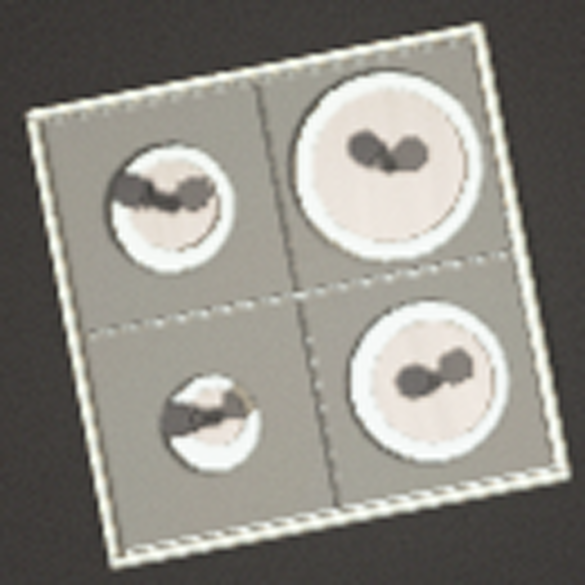

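```bash
python3 -c "
from rig import bot
print(bot.hand_in(), bot.read_state()['time_s'])"
```

```text
the job is handed in; nothing more can be done
the job is handed in; nothing more can be done
```

I put the four flat-disc spindles upright in the tray, each in its own size of pocket, gripping each by its collar from above. I then handed the job in at about 29 s of the 144 s allowed.

- **Discs in pockets:** The last top and side pictures show all four discs inside their holes, upright and released. By eye they sit about 3 mm or less off centre; I did not measure this with a script.
- **Look-alikes:** In the last side picture the cylinder spindle and the toothed blade stand at the same pixels as at the start. The top view of them was blocked by the arm, so I did not check them there. The coloured look-alikes were not touched.
- **Disagreement:** The wrist camera and the top camera differed by about 3 to 5 mm on positions. I placed each spindle between the two readings. No check failed.

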